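# Stand the toppled disinfectant bottle up with the lifting rod

### The job

The blue bottle has toppled over in the steel bottle lane. Keep the gripper off the bottle: take the orange-handled rod from the aluminium tray, pass it through the ring on the bottle's cap and swing the bottle up with it until it stands upright on the lane's floor between its two neighbours. Then draw the rod out, put it back in the tray, and leave the neighbours and everything else where they stand.

Things in the scene. Friction and masses are not known exactly. Their poses are not given: they have to be found in the camera images.
- blue_bottle: toppled square bottle, blue, white label: 48 x 48 mm, body 92 mm, red cap (26 mm across) to 102 mm, red ring above; 0.22 kg. Origin: centre of its base; z from base to ring; x along the ring hole's axis. Starts lying on a side face, x level across the lane, z along the lane's +y. Swung up about its lower base edge, it will stand on the 48 mm of lane next to that edge on the -y side
- blue_bottle_ring (a point): centre of the ring on the blue bottle's cap, 116 mm from the base along the bottle's z. The ring is a bar 6 mm thick bent in a circle: hole 25 mm in diameter, outside 37 mm; the hole's axis is the bottle's x
- rod: lifting rod lying in the tray: an orange flat-sided handle 60 long (x) x 16 wide (y) x 28 mm high (z), with a dark steel rod 8 mm in diameter and 110 mm long coming out of the middle of its front end (+x). 0.12 kg. Origin at the centre of the handle's underside; the rod's axis lies 14 mm above it, along x
- rod_tip (a point): free end of the rod, 140 mm ahead (+x) of the handle's centre and 14 mm above its underside
- tray: aluminium instrument tray, fixed, 250 (x) x 170 (y) mm, 12 mm high, walls and floor 3 mm thick; origin at the centre of its underside. The rod starts in it and must end lying in it
- lane: steel bottle lane, fixed: trough along its own y, floor 4 mm thick, inside 70 (x) x 400 mm (y), walls 4 mm thick reaching 14 mm above the table; origin at the centre of its underside. One neighbour stands 150 mm from the centre on the -y side, the other 165 mm on the +y side; the toppled bottle lies between
- dark_bottle: neighbour: dark brown, orange label, black ring; square bottle, 48 x 48 mm and 92 mm tall, with a round cap (to 102 mm) and on it an upright ring as on the blue bottle, 135 mm tall in all, 0.2 kg; origin at the centre of its underside, z up through the ring; stands upright in the lane near one end. Not to be moved
- green_bottle: neighbour: green, white label, yellow ring; square bottle, 48 x 48 mm and 92 mm tall, with a round cap (to 102 mm) and on it an upright ring as on the blue bottle, 135 mm tall in all, 0.2 kg; origin at the centre of its underside, z up through the ring; stands upright in the lane near one end. Not to be moved
- sprayer: amber spray bottle with a yellow trigger head, 68 mm across, 166 mm tall, 0.4 kg; origin at the centre of its underside. Bystander to the left of the lane
- cup: red cup, 76 mm across, 85 mm tall; origin at the centre of its underside. Bystander beyond the lane
There are look-alikes about, which are no part of the job. Of the things like the rod, leave any that is white; of the rest the larger one is meant.

How it is judged (in metres and radians):
On the way, in this order (a step that is already met when the one before it is completed fails the run):
1. the rod's tip has passed through the ring of the toppled bottle (tip at least 8 mm beyond the middle of the ring, while the bottle still leans more than 1 rad) (y of rod_tip in the frame of blue_bottle between -0.014 and 0.014 m and z of rod_tip in the frame of blue_bottle between 0.102 and 0.13 m and (x of rod_tip in the frame of blue_bottle between 0.008 and 0.09 m or x of rod_tip in the frame of blue_bottle between -0.09 and -0.008 m) and angle between blue_bottle's own z axis and vertical above 1 rad), for 0.1 s.
2. the bottle is lifted by the rod: it leans less than 1 rad from upright while the rod bears on it (angle between blue_bottle's own z axis and vertical below 1 rad and contact force between blue_bottle and rod above 0.1 N), for 0.05 s.
3. the bottle stands on the lane's floor, upright within 0.1 rad (angle between blue_bottle's own z axis and vertical below 0.1 rad and z of blue_bottle in the frame of lane between -0.002 and 0.01 m and x of blue_bottle in the frame of lane between -0.016 and 0.016 m and y of blue_bottle in the frame of lane between -0.12 and 0.135 m), for 0.2 s.
At the end, for the whole second after the job is handed in: the blue bottle stands at rest on the lane floor between its neighbours, upright within 0.1 rad, base centre within 16 mm of the lane centre line; the neighbours stand upright; the rod lies at rest in the tray, handle centre and tip inside its walls, under 35 mm above its underside (all of step 3 and x of rod in the frame of tray between -0.122 and 0.122 m and y of rod in the frame of tray between -0.082 and 0.082 m and z of each of rod, rod_tip in the frame of tray below 0.035 m and x of rod_tip in the frame of tray between -0.122 and 0.122 m and y of rod_tip in the frame of tray between -0.082 and 0.082 m and linear speed of each of blue_bottle, rod below 0.02 m/s and angle between each of dark_bottle, green_bottle's own z axis and vertical below 0.1 rad); the robot touches nothing.
It fails at once if the gripper or arm presses on the blue bottle with more than 2 N (contact force between any of the fingers, the arm and blue_bottle above 2 N).
It fails at once if the dark bottle is moved by more than 20 mm or tipped (distance of dark_bottle from where it was at the start of the episode above 0.02 m or angle between dark_bottle's own z axis and vertical above 0.25 rad).
It fails at once if the green bottle is moved by more than 20 mm or tipped (distance of green_bottle from where it was at the start of the episode above 0.02 m or angle between green_bottle's own z axis and vertical above 0.25 rad).
It fails at once if the sprayer is moved by more than 20 mm or tipped (distance of sprayer from where it was at the start of the episode above 0.02 m or angle between sprayer's own z axis and vertical above 0.25 rad).
It fails at once if the cup is moved by more than 20 mm or tipped (distance of cup from where it was at the start of the episode above 0.02 m or angle between cup's own z axis and vertical above 0.25 rad).
It also fails if it takes over 70 s, if anything falls off the work surface, if the arm or the gripper's body presses on something with over 40 N, if the wrist force passes 120 N, or if a joint passes its speed limit or range.

### The arm

A 6-joint arm with a two-finger parallel gripper is mounted at the origin on the work surface. World frame = base frame: x ahead of the robot, y to its left, z up, the work surface at z = 0. Lengths are in mm, angles in rad, forces in N, time in s.
With the tool pointing down it reaches from about 350 to 775 mm from the base axis. Payload 7.3 kg.
Tool frame: the origin (TCP) lies at the centre of the arm's flange, where the gripper is bolted on; the fingertips stand 178 mm ahead of it and the grasp point (between the pads) lies 159 mm ahead of it; z points along the fingers, y is the line along which they close (so a half turn about z gives the same grasp; the last joint's range is limited). The gripper opens to 92 mm and grips with 3 to 60 N. Pads are 19 mm wide; open, the fingers measure 130 mm over their backs; the gripper's body (75 mm by 190 mm) begins 47 mm behind the grasp point.
Start: joints at [0.962, 0.342, 1.524, -0, 1.275, -0.146], TCP at [234.369, 469.786, 404.741] pointing down, gripper open.
Joint ranges: [-2.53, 2.53], [-0.77, 2.02], [0.04, 2.7], [-1, 4.14], [0.28, 2.66], [-3.11, 3.11]. Speed limits (rad/s): [2.57, 2.57, 3.14, 3.14, 3.14, 3.14].

### API

Orientations are given as [roll, pitch, yaw] about the fixed x, y, z axes, in that order (R = Rz(yaw) Ry(pitch) Rx(roll)).
In Python, from plant import * gives the robot as it stands. The module is installed in compiled form; this text tells all that it offers.
- The arm moves only by the shell command python3 -m inch 'ROWS'. ROWS is JSON, a list of rows, each a list of 5 numbers: the shift along the tool's x, y, z in m, then the turn about the tool's z in rad, then the opening, from 0 (shut) to 1 (fully open). In form: [[tx, ty, tz, spin, claw], ...]. A call has 1 to 8 rows; each row is the pose to reach, as a shift and turn from the pose commanded when the call began, along the tool's axes at that moment; what a row does not reach only later rows make up. A row lasts 1/12 s, in which the tool goes at most 41.7 mm and 7.16 degrees, less where a joint would pass 70% of its speed; a pose out of reach is approached as far as the arm can. A call with a gripper value outside its range is refused whole. The fingers move at their own pace and stop on an object; the grip force is fixed at half the most. Time passes only in rows, so rows that repeat a pose let the fingers close. It gives the time, the measured TCP pose, the force, the opening and the grip force at its end, in the units of the state.
- get_obs(): the state, without advancing time (a new reading comes with each control period).
- capture(name): name is "side" or "top"; returns a dict with "color" (400x640x3 uint8, red, green, blue), "intrinsics" (3x3 intrinsics, pixels), "pose" (4x4, takes a point from camera to world coordinates). Camera axes: x right, y down, z forward; pixel columns grow to the right and rows downward; lengths in mm; the calibration is good to about 2 mm. A picture is of the moment at which its call begins. There is no depth.
- close_job(): hands the job in; it is judged then, once.
Trained networks look in a picture, given as the dict that the camera call returned (one of the last four; its "shot" number tells which), for a name from the list of things; names that differ only in an ending like _2 or _b are one class to them, and where a whole thing is asked for, a point or a joint stands for the part that bears it (a point fixed in the world has none). Each returns a list of dicts, best first, with "conf" (0 to 1); they miss things now and then, are a little off and sometimes report something else, mostly with a low value. They report only what shows in the picture. A call takes as long as a camera call. They do not tell look-alikes from the thing itself.
- look_for(picture, target): "rect" ([centre column, centre row, width, height] in pixels, round what is visible of it).
- trace(picture, target): "pixels" (400x640 bool, what is visible of it) and "rect" ([centre column, centre row, width, height] in pixels, round what is visible of it).
- tip_of(picture, target): "centre" ([column, row] in pixels: a listed point, or the origin of a listed thing).
The state is a dict: "time": time; "joint_positions": joint angles; "dq": joint speeds; "tau": joint torques, N m; "tool_pos": TCP position; "tcp_rot": TCP orientation; "contact_force": force on the tool from outside, world axes, zero at the start; "moment": the same for the moment, N m; "grip_width": finger opening in mm; "finger_force": force on a finger pad.
Only numpy, scipy, OpenCV 4.12 (cv2) and the standard library are available. Lean on these libraries where they do the work, as an engineer would, in place of code of your own. Each camera call takes 0.05 s, during which the arm holds its last target. There are 200 camera calls.

## Working session

There is one attempt and no reset: what is moved stays moved. The work goes in short steps, Python scripts to look and compute and a shell command to move; the robot and the scene stay as the last step left them, time stands still between calls to the robot, and variables do not carry over. Pictures are saved under pics/ and viewed, at most 13 in all, crops included, and the job is handed in when it is done.

```bash
mkdir -p pics; python3 - <<'E'
from plant import *
import cv2,numpy as np
np.set_printoptions(precision=4,suppress=True)
o=get_obs();print(o["tool_pos"],o["tcp_rot"],o["grip_width"])
for n in("side","top"):
    p=capture(n);cv2.imwrite(f"pics/{n}0.png",p["color"][:,:,::-1]);print(n,p["intrinsics"].tolist(),p["pose"].tolist())
    for t in("blue_bottle","blue_bottle_ring","rod","rod_tip","tray","lane","dark_bottle","green_bottle"):
        print(t,[(np.round(d["centre"],1).tolist(),round(d["conf"],2)) for d in tip_of(p,t)],[(np.round(d["rect"],1).tolist(),round(d["conf"],2)) for d in look_for(p,t)])
E
```

```text
[234.2875 469.6634 404.0704] [-3.1401 -0.0002  2.6787] 91.57594524752027
side [[458.4954570657816, 0.0, 311.1629636941409], [0.0, 458.4954570657816, 202.92261507172833], [0.0, 0.0, 1.0]] [[0.9911873646121901, -0.0834743545172917, 0.10285737878763512, 410.01771064173175], [-0.13245265078803475, -0.6361084872024201, 0.7601462279116247, -1149.6663379530803], [0.0019757359045318983, -0.7670710688371517, -0.6415590945662489, 987.105263891422], [0.0, 0.0, 0.0, 1.0]]
blue_bottle [([331.2, 194.2], 0.75)] [([328.0, 184.6, 15.8, 26.4], 0.93)]
blue_bottle_ring [([319.9, 172.2], 0.71)] [([325.2, 184.2, 19.9, 29.3], 0.85)]
rod [([276.5, 295.0], 0.91), ([238.1, 237.6], 0.67), ([297.1, 371.5], 0.66)] [([296.8, 290.5, 58.7, 13.7], 0.61), ([255.2, 232.8, 50.1, 7.8], 0.56), ([300.5, 359.5, 18.0, 38.8], 0.49)]
rod_tip [([279.5, 234.9], 0.67), ([329.3, 285.1], 0.54), ([312.5, 337.0], 0.43)] [([298.6, 291.6, 60.5, 16.5], 0.73), ([252.2, 231.3, 50.1, 10.2], 0.66), ([301.3, 358.4, 21.0, 40.2], 0.65)]
tray [([294.8, 291.3], 0.55)] [([300.0, 291.1, 103.2, 68.9], 0.66)]
lane [([328.4, 190.8], 0.74)] [([329.4,
[... 685 characters left out ...]
[([281.1, 182.1, 28.9, 21.4], 0.93)]
blue_bottle_ring [([260.1, 183.1], 0.69)] [([277.4, 181.0, 33.3, 19.0], 0.94)]
rod [([404.4, 244.4], 0.58), ([472.3, 234.8], 0.56), ([337.6, 273.8], 0.49)] [([407.0, 228.6, 9.0, 47.1], 0.47)]
rod_tip [([346.6, 235.5], 0.58), ([446.5, 219.4], 0.53), ([406.6, 202.2], 0.52)] [([342.5, 258.6, 11.7, 46.8], 0.75), ([461.3, 231.9, 32.6, 18.6], 0.56), ([409.8, 228.2, 9.3, 49.3], 0.43)]
tray [([400.5, 230.5], 0.57)] [([404.3, 230.8, 62.0, 76.6], 0.96)]
lane [([279.6, 182.9], 0.87)] [([282.6, 184.4, 119.2, 33.1], 0.9)]
dark_bottle [([327.8, 174.5], 0.72)] [([330.2, 174.4, 15.9, 17.6], 0.58)]
green_bottle [([234.8, 185.2], 0.89)] [([234.7, 183.7, 19.7, 20.7], 0.58)]
```

View pics/top0.png

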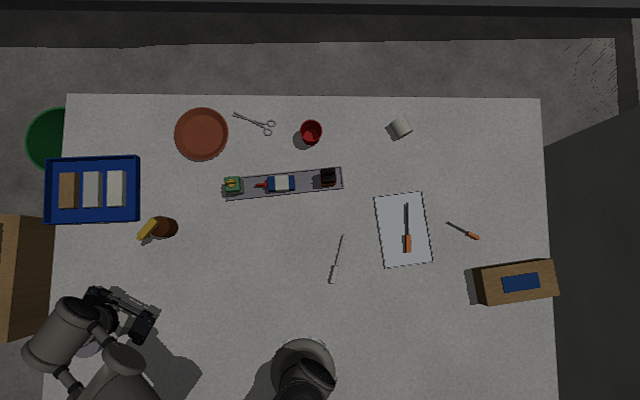

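View pics/side0.png

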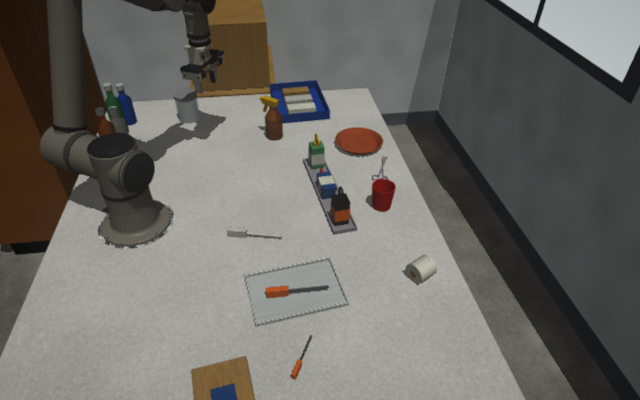

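The top view shows the tray at about (403,230), with the orange rod's handle at (406,243) and its tip at (406,203). The toppled bottle is at (281,183), ring to the left at about (260,184), between green (233,184) and dark (328,176). The side view matches; the white rod and the small orange one are decoys.

```bash
cat > h.py <<'E'
from plant import *
import cv2,numpy as np
np.set_printoptions(precision=2,suppress=True)
def ray(p,uv):
    d=np.linalg.inv(p["intrinsics"])@np.array([uv[0],uv[1],1.]);T=np.array(p["pose"]);return T[:3,3],T[:3,:3]@d
def plane(p,uv,z):
    c,d=ray(p,uv);return c+d*(z-c[2])/d[2]
def tri(ps,uvs):
    A=np.zeros((3,3));b=np.zeros(3)
    for p,uv in zip(ps,uvs):
        c,d=ray(p,uv);d=d/np.linalg.norm(d);M=np.eye(3)-np.outer(d,d);A+=M;b+=M@c
    return np.linalg.solve(A,b)
def proj(p,X):
    T=np.array(p["pose"]);q=p["intrinsics"]@(T[:3,:3].T@(np.array(X)-T[:3,3]));return q[:2]/q[2]
E
python3 - <<'E'
from h import *
s=capture("side");t=capture("top")
near={"rod":((276,295),(404,244),3),"rod_tip":((329,285),(406,202),17),"blue_bottle_ring":((320,172),(260,183),28),"blue_bottle":((331,194),(292,182),28),"lane":((328,191),(280,183),0),"dark_bottle":((339,222),(328,174),4),"green_bottle":((317,163),(235,185),4),"tray":((295,291),(400,230),0),"cup":((383,205),(310,133),0),"sprayer":((273,135),(165,230),0)}
for n,(a,b,z) in near.items():
    f=lambda p,g:(lambda L:min(L,key=lambda d:np.hypot(*(np.array(d["centre"])-g)))["centre"] if L else None)(tip_of(p,n))
    u,v=f(s,a),f(t,b)
    print(n,u,v,*[plane(p,x,z) for p,x in((s,u),(t,v)) if x is not None],tri([s,t],[u,v]) if u is not None and v is not None else "")
hsv=cv2.cvtColor(t["color"],cv2.COLOR_RGB2HSV).astype(int);H,S,V=hsv.transpose(2,0,1)
o=np.zeros(H.shape,bool);o[190:270,372:435]=1
def fit(m,z,p,name):
    ys,xs=np.nonzero(m);P=np.array([plane(p,(x,y),z)[:2] for x,y in zip(xs,ys)])
    r=cv2.minAreaRect(P.astype(np.float32));q=P-P.mean(0);w=np.linalg.svd(q,full_matrices=False)[2][0];print(name,len(P),"mean",P.mean(0),"dir",np.degrees(np.arctan2(w[1],w[0])),"rect",r)
fit(o&(S>150)&(H<25)&(V>60),31,t,"handle")
fit(o&(V<70)&(S<120),17,t,"steel")
for n,z in(("blue_bottle",40),("lane",14)):
    L=trace(t,n);fit(L[0]["pixels"],z,t,n)
b=np.zeros(H.shape,bool);b[165:200,240:300]=1
fit(b&(H>100)&(H<130)&(S>100),52,t,"bluebody"); fit(b&((H<8)|(H>172))&(S>130),30,t,"redcap")
c=cv2.resize(np.hstack([t["color"][160:210,215:345],s["color"][130:240,290:360][:50*0+110][:50]if 0 else t["color"][190:240,372:435]]),None,fx=4,fy=4,interpolation=cv2.INTER_CUBIC)
cv2.imwrite("pics/c1.png",c[:,:,::-1])
E
```

```text
rod [279.6, 296.0] [404.7, 245.9] [ 431.83 -359.67    3.  ] [ 414.23 -345.89    3.  ] [ 423.21 -349.11  -10.04]
rod_tip [328.7, 283.6] [407.8, 201.6] [ 567.54 -346.12   17.  ] [ 565.7  -356.37   17.  ] [ 565.28 -354.09   26.57]
blue_bottle_ring [321.0, 171.5] [262.5, 182.7] [621.47 154.61  28.  ] [625.78 142.63  28.  ] [621.73 141.46  37.96]
blue_bottle [330.1, 194.5] [297.9, 182.7] [632.19  21.89  28.  ] [626.74  21.88  28.  ] [629.48  21.75  27.82]
lane [330.5, 192.7] [238.2, 184.2] [641.66  65.68   0.  ] [624.37 230.39   0.  ] [ 664.    259.14 -158.33]
dark_bottle [336.1, 219.8] [329.6, 178.5] [635.64 -78.72   4.  ] [646.34 -87.6    4.  ] [639.36 -86.91  12.23]
green_bottle [315.0, 163.2] None [612.39 242.11   4.  ] 
tray [297.0, 289.2] None [ 481.02 -340.18    0.  ] 
cup [380.9, 204.9] [312.3, 134.3] [797.86 -20.61   0.  ] [805.18 -26.19   0.  ] [799.75 -25.86   5.34]
sprayer [276.7, 136.4] [168.2, 226.9] [485.32 455.26  -0.  ] [474.45 465.42   0.  ] [480.4  468.29  -8.17]
handle 72 mean [ 422.76 -349.43] dir -179.34295953221132 rect ((423.8734130859375, -350.67047119140625), (13
[... 159 characters left out ...]
, (246.8666534423828, 172.4926300048828), 8.45503044128418)
blue_bottle 520 mean [622.55  87.58] dir -86.75037556154462 rect ((623.20263671875, 98.7574234008789), (54.822242736816406, 135.14076232910156), 0.4699437916278839)
lane 1351 mean [624.95  55.94] dir 97.88312031239057 rect ((628.00634765625, 67.48689270019531), (78.98761749267578, 404.3040771484375), 6.629939556121826)
bluebody 200 mean [619.88  83.69] dir 92.85315461455497 rect ((620.9487915039062, 79.75117492675781), (51.3906135559082, 90.86150360107422), 3.529731273651123)
redcap 39 mean [620.09 142.66] dir 92.13754492087837 rect ((619.0359497070312, 147.34681701660156), (24.16974639892578, 33.99705505371094), 1.1671979427337646)
```

View pics/c1.png

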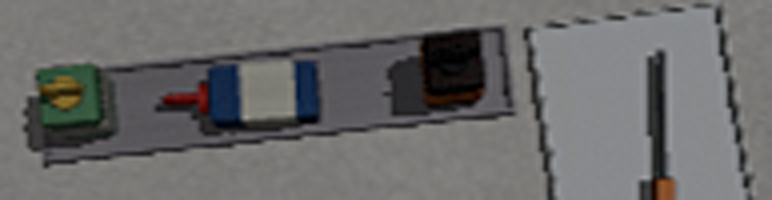

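```bash
cat >> h.py <<'E'
def d(cur,tgt):
    """tool shift (m) and spin from (x,y,z,yaw) to (x,y,z,yaw), tool pointing down"""
    c,s=np.cos(cur[3]),np.sin(cur[3]);D=(np.array(tgt[:3])-np.array(cur[:3]))/1000
    return np.round([c*D[0]+s*D[1],s*D[0]-c*D[1],-D[2],-((tgt[3]-cur[3]+np.pi)%(2*np.pi)-np.pi)],4).tolist()
def now():
    o=get_obs();return [*o["tool_pos"],o["tcp_rot"][2]],o
E
python3 - <<'E'
from h import *
a=(234.37,469.79,404.74,2.6787);b=(470,200,405,3.1326);c=(470,-130,405,3.1326);e=(424,-350.5,230,3.1326)
print(d(a,b),d(b,c),d(c,e))
E
```

```text
[-0.3313, -0.1362, -0.0003, -0.4539] [-0.003, -0.33, -0.0, -0.0] [0.044, -0.2209, 0.175, -0.0]
```

```bash
python3 -m inch '[[-0.331,-0.136,0,-0.454,0.5],[-0.331,-0.136,0,-0.454,0.5],[-0.331,-0.136,0,-0.454,0.5],[-0.331,-0.136,0,-0.454,0.5],[-0.331,-0.136,0,-0.454,0.5],[-0.331,-0.136,0,-0.454,0.5],[-0.331,-0.136,0,-0.454,0.5],[-0.331,-0.136,0,-0.454,0.5]]'
```

```text
time: 3.57
tool_pos: [442.0, 231.7, 405.0]
tcp_rot: [3.141, 0.0, 3.133]
contact_force: [1.1, 0.4, 1.2]
grip_width: 47.0
finger_force: 0.0
```

```bash
python3 -m inch '[[-0.02,-0.33,0,0,0.5],[-0.02,-0.33,0,0,0.5],[-0.02,-0.33,0,0,0.5],[-0.02,-0.33,0,0,0.5],[-0.02,-0.33,0,0,0.5],[-0.02,-0.33,0,0,0.5],[-0.02,-0.33,0,0,0.5],[-0.02,-0.33,0,0,0.5]]'
python3 -c "
from h import *
print(now()[0],d(now()[0],(424,-350.5,230,3.1326)))"
```

```text
time: 4.23
tool_pos: [457.8, -99.0, 405.0]
tcp_rot: [-3.141, 0.001, 3.132]
contact_force: [0.6, -0.4, 0.2]
grip_width: 45.6
finger_force: 0.0
[np.float64(457.79404201390525), np.float64(-99.02302911227653), np.float64(404.98629432936195), np.float64(3.1323803381402913)] [0.0315, -0.2518, 0.175, -0.0002]
```

```bash
python3 -m inch '[[0.032,-0.252,0.175,0,0.5],[0.032,-0.252,0.175,0,0.5],[0.032,-0.252,0.175,0,0.5],[0.032,-0.252,0.175,0,0.5],[0.032,-0.252,0.175,0,0.5],[0.032,-0.252,0.175,0,0.5],[0.032,-0.252,0.175,0,0.5],[0.032,-0.252,0.175,0,0.5]]'
python3 - <<'E'
from h import *
print(now()[0])
s=capture("side");t=capture("top")
a=s["color"][240:340,230:360];b=t["color"][180:280,365:445]
cv2.imwrite("pics/c2.png",cv2.resize(np.hstack([a,b]),None,fx=3.5,fy=3.5,interpolation=cv2.INTER_CUBIC)[:,:,::-1])
E
```

```text
time: 4.9
tool_pos: [422.6, -351.8, 226.7]
tcp_rot: [3.14, -0.002, 3.13]
contact_force: [-0.0, 0.4, 0.0]
grip_width: 45.9
finger_force: 0.0
[np.float64(422.6067378009045), np.float64(-351.7550976200918), np.float64(226.74114359454404), np.float64(3.130157084140985)]
```

View pics/c2.png

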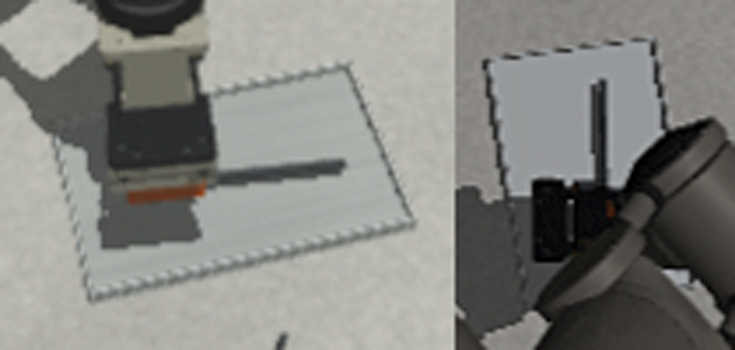

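The gripper sits over the orange handle, lined up with it (crop about (165,190)), and the rod runs forward from it to (343,163). I'll descend and grip.

```bash
python3 -m inch '[[0,0,0.022,0,0.5],[0,0,0.044,0,0.5],[0,0,0.044,0,0.5],[0,0,0.044,0,0],[0,0,0.044,0,0],[0,0,0.044,0,0],[0,0,0.044,0,0],[0,0,0.044,0,0]]'
python3 -m inch '[[0,0,0,0,0],[0,0,0,0,0],[0,0,-0.03,0,0],[0,0,-0.06,0,0],[0,0,-0.09,0,0],[0,0,-0.09,0,0]]'
```

```text
time: 5.67
tool_pos: [424.3, -348.6, 186.9]
tcp_rot: [-3.14, 0.002, 3.133]
contact_force: [1.1, -1.5, 0.4]
grip_width: 17.0
finger_force: 0.4
time: 6.17
tool_pos: [425.0, -349.5, 281.3]
tcp_rot: [-3.135, 0.007, 3.133]
contact_force: [1.6, -0.8, -0.3]
grip_width: 15.8
finger_force: 30.0
```

```bash
python3 -m inch '[[0.008,0.30,0,-0.07,0],[0.008,0.30,0,-0.07,0],[0.008,0.30,0,-0.07,0],[0.008,0.30,0,-0.07,0],[0.008,0.30,0,-0.07,0],[0.008,0.30,0,-0.07,0],[0.008,0.30,0,-0.07,0],[0.008,0.30,0,-0.07,0]]'
python3 -c "
from h import *
print(now()[0],d(now()[0],(411.4,136.2,240,-3.080)))"
```

```text
time: 6.83
tool_pos: [417.0, -43.7, 275.2]
tcp_rot: [3.139, -0.003, -3.077]
contact_force: [-0.6, -0.2, -0.7]
grip_width: 15.8
finger_force: 30.0
[np.float64(417.0254782234593), np.float64(-43.68332536511038), np.float64(275.1585660195164), np.float64(-3.077008604479442)] [-0.006, 0.1799, 0.0352, 0.003]
```

```bash
python3 -m inch '[[-0.004,0.182,0,0,0],[-0.004,0.182,0,0,0],[-0.004,0.182,0,0,0],[-0.004,0.182,0,0,0],[-0.004,0.182,0.076,0,0],[-0.004,0.182,0.076,0,0],[-0.004,0.182,0.076,0,0],[-0.004,0.182,0.076,0,0]]'
python3 - <<'E'
from h import *
s=capture("side");t=capture("top");print([now()[0] for _ in range(2)])
for n,g in(("rod_tip",None),("blue_bottle_ring",None),("blue_bottle",None)):
    print(n,[[np.round(x["centre"],1).tolist() for x in tip_of(p,n)] for p in(s,t)])
a=s["color"][150:230,270:370];b=t["color"][155:235,225:320]
cv2.imwrite("pics/c3.png",cv2.resize(np.hstack([a,b]),None,fx=4,fy=4,interpolation=cv2.INTER_CUBIC)[:,:,::-1])
np.savez("f.npz",s=s["color"],t=t["color"])
E
```

```text
time: 7.5
tool_pos: [410.8, 133.4, 198.5]
tcp_rot: [-3.141, -0.006, -3.08]
contact_force: [-0.2, -0.3, -0.8]
grip_width: 15.6
finger_force: 30.0
[[np.float64(412.21643641608034), np.float64(132.90717532737335), np.float64(201.02424694840124), np.float64(-3.0812694688262)], [np.float64(412.21643641608034), np.float64(132.90717532737335), np.float64(201.02424694840124), np.float64(-3.0812694688262)]]
rod_tip [[[312.0, 335.6], [280.5, 234.0], [303.6, 173.9], [329.1, 194.9]], [[347.7, 235.4], [265.9, 205.0], [446.1, 226.4]]]
blue_bottle_ring [[[317.6, 170.6]], [[261.5, 183.6]]]
blue_bottle [[[329.7, 191.2]], [[295.7, 183.6], [237.8, 184.8]]]
```

View pics/c3.png

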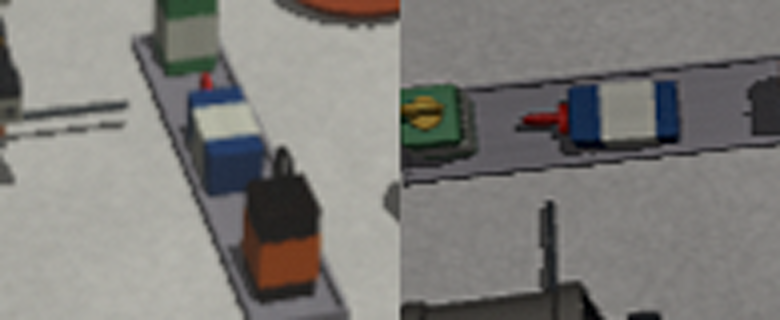

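The rod tip shows at top (262.5,205.7) and side (301.8,176), just short of the lane. The ring's centre is near top (260.2,185.2).

```bash
python3 - <<'E'
from h import *
s=capture("side");t=capture("top")
print("tip tri",tri([s,t],[(301.8,176),(262.5,205.7)]),plane(t,(262.5,205.7),31),plane(s,(301.8,176),31))
print("ring",plane(t,(260.2,185.2),28),plane(t,(260.2,184.7),28))
print("pred tip",proj(s,(551,145,31)),proj(t,(551,145,31)))
for n,p in(("s",s),("t",t)):
    c=p["color"].astype(int);m=(c[...,0]>90)&(c[...,0]>2*c[...,1])&(c[...,0]>2*c[...,2])
    r=np.zeros(m.shape,bool)
    if n=="t": r[170:200,250:275]=1
    else: r[160:182,312:335]=1
    ys,xs=np.nonzero(m&r)
    print(n,len(xs),xs.min(),xs.max(),ys.min(),ys.max(),[(x,ys[xs==x].min(),ys[xs==x].max()) for x in sorted(set(xs))])
for y in(143,146,149,152):print(y,proj(s,(621,y,28)),proj(s,(621,y+18.5,28)),proj(s,(621,y,46.5)),proj(t,(621,y,28)))
E
```

```text
tip tri [549.23 141.33  24.52] [546.56 140.58  31.  ] [550.28 132.82  31.  ]
ring [617.09 150.28  28.  ] [618.82 150.32  28.  ]
pred tip [301.6  173.94] [261.22 204.39]
s 6 321 322 168 171 [(np.int64(321), np.int64(168), np.int64(171)), (np.int64(322), np.int64(170), np.int64(171))]
t 20 256 266 182 186 [(np.int64(256), np.int64(184), np.int64(184)), (np.int64(257), np.int64(184), np.int64(184)), (np.int64(258), np.int64(184), np.int64(184)), (np.int64(259), np.int64(184), np.int64(184)), (np.int64(260), np.int64(183), np.int64(184)), (np.int64(261), np.int64(183), np.int64(184)), (np.int64(262), np.int64(183), np.int64(184)), (np.int64(263), np.int64(184), np.int64(184)), (np.int64(264), np.int64(183), np.int64(184)), (np.int64(265), np.int64(182), np.int64(186)), (np.int64(266), np.int64(183), np.int64(184))]
143 [321.36 173.43] [320.58 170.38] [321.44 169.16] [262.36 184.08]
146 [321.23 172.93] [320.46 169.89] [321.32 168.67] [261.48 184.08]
149 [321.1  172.43] [320.33 169.4 ] [321.19 168.17] [260.6  184.07]
152 [320.98 171.94] [320.21 168.92] [321.06 167.68] [259.72 184.06]
```

```bash
python3 -m inch '[[0,0.003,0,0,0],[-0.02,0.003,0,0,0],[-0.04,0.003,0,0,0],[-0.06,0.003,0,0,0],[-0.06,0.003,0,0,0]]'
python3 - <<'E'
from h import *
s=capture("side");t=capture("top");print(now()[0])
a=s["color"][145:205,280:350];b=t["color"][165:225,235:305]
cv2.imwrite("pics/c4.png",cv2.resize(np.hstack([a,b]),None,fx=5.5,fy=5.5,interpolation=cv2.INTER_CUBIC)[:,:,::-1])
E
```

```text
time: 8.42
tool_pos: [474.5, 140.5, 200.3]
tcp_rot: [3.141, 0.005, -3.081]
contact_force: [0.0, 0.2, -1.5]
grip_width: 16.0
finger_force: 30.0
[np.float64(471.1799639500826), np.float64(140.2760514164593), np.float64(199.48166275662038), np.float64(-3.08052859777399)]
```

View pics/c4.png

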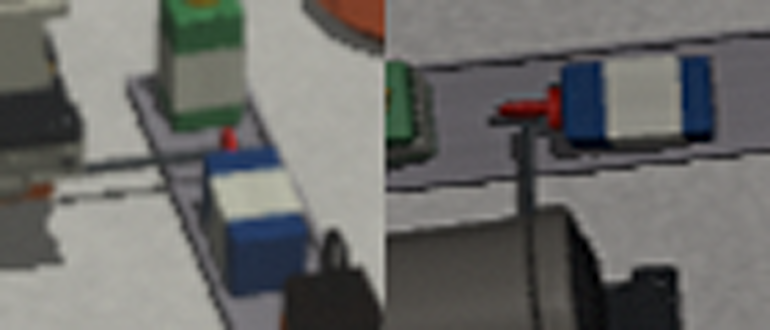

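The rod's end is at crop (527,125), right at the middle of the ring's span (498–548 with the cap), so it is aligned. Now I'll push it through.

```bash
python3 -m inch '[[-0.01,0,0,0,0],[-0.02,0,0,0,0],[-0.03,0,0,0,0],[-0.036,0,0,0,0],[-0.036,0,0,0,0],[-0.036,0,0,0,0]]'
python3 - <<'E'
from h import *
s=capture("side");t=capture("top");print(now()[0],now()[1]["contact_force"])
a=s["color"][145:205,280:350];b=t["color"][165:225,235:305]
cv2.imwrite("pics/c5.png",cv2.resize(np.hstack([a,b]),None,fx=5.5,fy=5.5,interpolation=cv2.INTER_CUBIC)[:,:,::-1])
E
```

```text
time: 9.02
tool_pos: [506.4, 142.4, 199.5]
tcp_rot: [3.142, -0.001, -3.08]
contact_force: [-0.3, 0.3, -1.8]
grip_width: 15.6
finger_force: 30.0
[np.float64(506.2280827442938), np.float64(142.40927056338333), np.float64(199.54720228075075), np.float64(-3.0802511039663583)] [ 0.31 -0.39 -0.13]
```

View pics/c5.png

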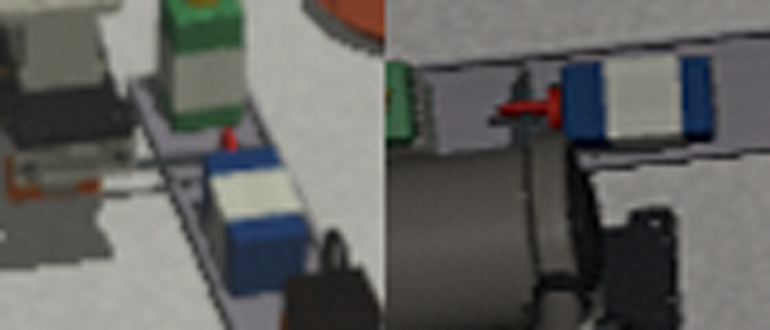

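The rod shows beyond the ring at crop (522,72) and the bottle hasn't moved. I'll start the arc.

```bash
python3 -m inch '[[0,-0.002,-0.008,0,0],[0,-0.005,-0.0165,0,0],[0,-0.009,-0.026,0,0],[0,-0.0135,-0.035,0,0],[0,-0.019,-0.044,0,0],[0,-0.025,-0.052,0,0],[0,-0.025,-0.052,0,0],[0,-0.025,-0.052,0,0]]'
python3 - <<'E'
from h import *
s=capture("side");t=capture("top");print(now()[0],now()[1]["contact_force"])
a=s["color"][125:205,270:370];b=t["color"][150:230,225:325]
cv2.imwrite("pics/c6.png",cv2.resize(np.hstack([a,b]),None,fx=4,fy=4,interpolation=cv2.INTER_CUBIC)[:,:,::-1])
E
```

```text
time: 9.78
tool_pos: [508.9, 117.0, 252.5]
tcp_rot: [3.141, 0.002, -3.081]
contact_force: [0.7, 0.7, -1.8]
grip_width: 15.7
finger_force: 30.0
[np.float64(508.515100491357), np.float64(117.40080218676653), np.float64(251.55748813350337), np.float64(-3.0806095706570025)] [ 0.05  0.66 -1.1 ]
```

View pics/c6.png

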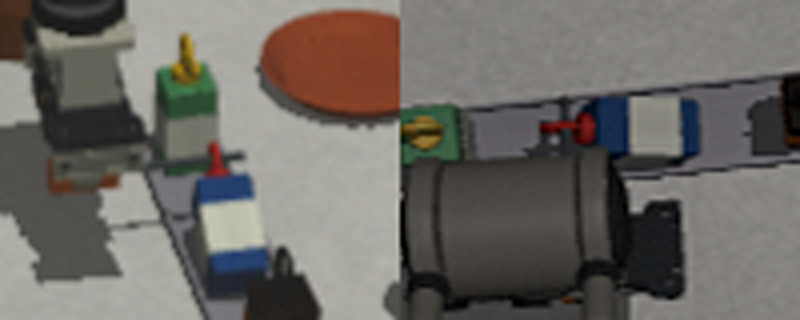

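The bottle is tilting up on the rod, with its ring at side crop (215,160). I'll keep following the arc.

```bash
python3 -m inch '[[0,-0.007,-0.0075,0,0],[0,-0.0145,-0.0145,0,0],[0,-0.023,-0.021,0,0],[0,-0.0315,-0.0265,0,0],[0,-0.041,-0.031,0,0],[0,-0.050,-0.035,0,0],[0,-0.055,-0.037,0,0],[0,-0.060,-0.038,0,0]]'
python3 - <<'E'
from h import *
s=capture("side");t=capture("top");print(now()[0],now()[1]["contact_force"])
a=s["color"][125:205,270:370];b=t["color"][150:230,225:325]
cv2.imwrite("pics/c7.png",cv2.resize(np.hstack([a,b]),None,fx=4,fy=4,interpolation=cv2.INTER_CUBIC)[:,:,::-1])
E
```

```text
time: 10.55
tool_pos: [512.4, 56.6, 290.2]
tcp_rot: [3.142, 0.001, -3.081]
contact_force: [-0.5, 0.2, -0.7]
grip_width: 15.9
finger_force: 30.0
[np.float64(512.3952102833317), np.float64(56.71950550140006), np.float64(289.86527777909635), np.float64(-3.081500785998324)] [-0.38  0.04 -1.17]
```

View pics/c7.png

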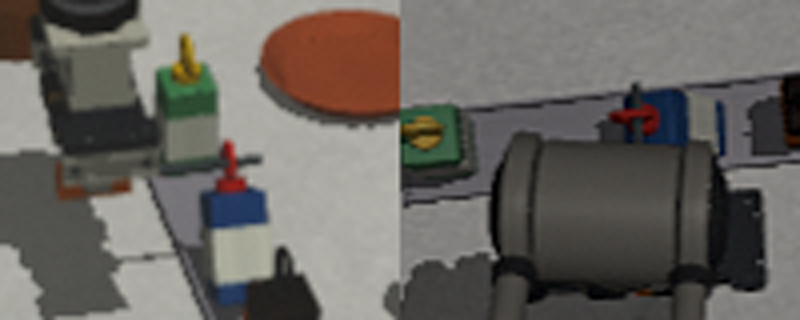

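The bottle leans about 25° now, near its balance point. I'll finish the arc gently.

```bash
python3 -m inch '[[0,-0.005,-0.0011,0,0],[0,-0.010,-0.0022,0,0],[0,-0.015,-0.003,0,0],[0,-0.020,-0.0035,0,0],[0,-0.025,-0.004,0,0],[0,-0.030,-0.004,0,0],[0,-0.034,-0.004,0,0],[0,-0.038,-0.004,0,0]]'
python3 -m inch '[[0,-0.004,0.0005,0,0],[0,-0.008,0.001,0,0],[0,-0.012,0.0015,0,0],[0,-0.016,0.002,0,0],[0,-0.016,0.002,0,0],[0,-0.016,0.002,0,0],[0,-0.016,0.002,0,0]]'
python3 - <<'E'
from h import *
s=capture("side");t=capture("top");print(now()[0],now()[1]["contact_force"])
print(tip_of(s,"blue_bottle_ring")[:1],tip_of(t,"blue_bottle_ring")[:1])
a=s["color"][125:205,270:370];b=t["color"][150:230,225:325]
cv2.imwrite("pics/c8.png",cv2.resize(np.hstack([a,b]),None,fx=4,fy=4,interpolation=cv2.INTER_CUBIC)[:,:,::-1])
E
```

```text
time: 11.32
tool_pos: [514.6, 19.1, 293.7]
tcp_rot: [3.142, 0.0, -3.081]
contact_force: [0.4, -1.3, -1.9]
grip_width: 15.4
finger_force: 30.0
time: 11.9
tool_pos: [515.6, 3.7, 291.7]
tcp_rot: [3.141, -0.0, -3.08]
contact_force: [-0.3, -0.0, -1.0]
grip_width: 15.7
finger_force: 30.0
[np.float64(515.5948474468086), np.float64(3.8371868913171987), np.float64(291.76180534107584), np.float64(-3.0801083318902545)] [-0.72  0.42 -2.17]
[{'centre': [332.7, 172.1], 'conf': 0.9}] [{'centre': [300.4, 176.7], 'conf': 0.53}]
```

View pics/c8.png

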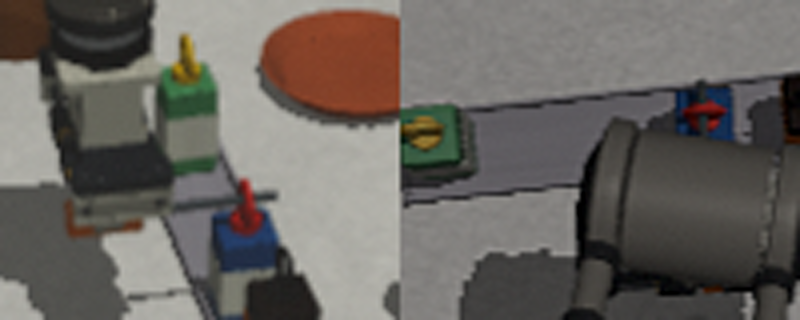

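The bottle looks upright: ring at side crop (246,195), rod through the middle of its hole, and top ring centre (704,113). I'll draw the rod out slowly.

```bash
python3 -m inch '[[0,0,0.002,0,0],[0.005,0,0.002,0,0],[0.012,0,0.002,0,0],[0.020,0,0.002,0,0],[0.028,0,0.002,0,0],[0.036,0,0.002,0,0],[0.048,0,0.002,0,0],[0.060,0,0.002,0,0]]'
python3 -m inch '[[0.02,0,0,0,0],[0.04,0,0,0,0],[0.05,0,0,0,0],[0.05,0,0,0,0]]'
python3 - <<'E'
from h import *
s=capture("side");t=capture("top");print(now()[0],now()[1]["contact_force"])
for n in("blue_bottle","blue_bottle_ring","dark_bottle","green_bottle","rod_tip"):
    u,v=tip_of(s,n),tip_of(t,n);print(n,[x["centre"] for x in u],[x["centre"] for x in v])
    if u and v: print(tri([s,t],[u[0]["centre"],v[0]["centre"]]))
a=s["color"][125:205,270:370];b=t["color"][150:230,225:345]
cv2.imwrite("pics/c9.png",cv2.resize(np.hstack([a,b]),None,fx=3.6,fy=3.6,interpolation=cv2.INTER_CUBIC)[:,:,::-1])
E
```

```text
time: 12.77
tool_pos: [454.6, -0.1, 289.8]
tcp_rot: [3.142, 0.0, -3.08]
contact_force: [0.2, -0.9, -1.2]
grip_width: 15.6
finger_force: 30.0
time: 13.1
tool_pos: [403.8, -3.0, 289.8]
tcp_rot: [3.141, -0.001, -3.081]
contact_force: [0.1, 0.3, -1.6]
grip_width: 15.9
finger_force: 30.0
[np.float64(406.26176266508793), np.float64(-3.235392413400298), np.float64(290.2252749029792), np.float64(-3.080794173688571)] [ 1.37 -0.17 -1.25]
blue_bottle [[331.0, 203.7]] [[303.7, 183.0], [310.4, 137.2]]
[631.24   2.46   3.91]
blue_bottle_ring [[331.1, 175.7]] [[298.7, 178.0]]
[630.5   16.55 109.56]
dark_bottle [[338.6, 222.1], [331.8, 205.8]] [[327.5, 177.0]]
[648.46 -80.35  -4.85]
green_bottle [[316.1, 164.1]] [[237.3, 182.3]]
[622.42 232.39   7.37]
rod_tip [[281.4, 236.6], [305.0, 178.1], [311.9, 334.8]] [[345.1, 236.9], [447.3, 220.6]]
[ 449.42 -140.64   11.55]
```

View pics/c9.png

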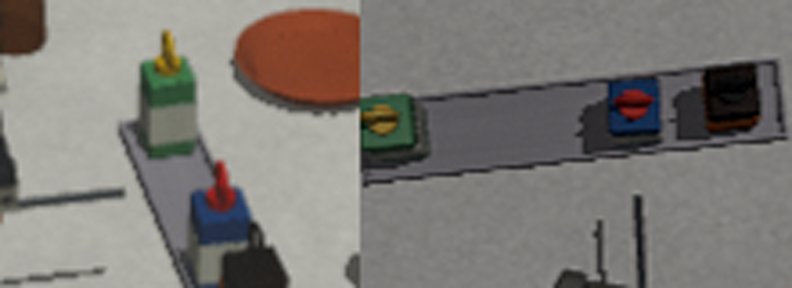

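The blue bottle stands upright in the lane, and its neighbours haven't moved. Next I'll return the rod to the tray.

```bash
python3 -c "
from h import *
a=(405,-3,290,-3.0805);print(d(a,(424,-350,290,3.133)))"
python3 -m inch '[[0.002,-0.30,0,0.07,0],[0.002,-0.30,0,0.07,0],[0.002,-0.30,0,0.07,0],[0.002,-0.30,0,0.07,0],[0.002,-0.30,0,0.07,0],[0.002,-0.30,0,0.07,0],[0.002,-0.30,0,0.07,0],[0.002,-0.30,0,0.07,0]]'
python3 -c "
from h import *
print(now()[0],d(now()[0],(424,-350,187,3.133)))"
```

```text
[0.0022, -0.3475, -0.0, 0.0697]
time: 14.37
tool_pos: [422.2, -308.4, 289.9]
tcp_rot: [-3.138, 0.002, 3.129]
contact_force: [-0.4, -0.5, -1.1]
grip_width: 15.8
finger_force: 30.0
[np.float64(422.21325713119853), np.float64(-308.3879857085102), np.float64(289.8523741225083), np.float64(3.1290928970681677)] [-0.0023, -0.0416, 0.1029, -0.0039]
```

```bash
python3 -m inch '[[-0.002,-0.03,0,0,0],[-0.002,-0.045,0.01,0,0],[-0.002,-0.045,0.04,0,0],[-0.002,-0.045,0.07,0,0],[-0.002,-0.045,0.085,0,0],[-0.002,-0.045,0.092,0,0],[-0.002,-0.045,0.092,0,0],[-0.002,-0.045,0.092,0,0]]'
python3 - <<'E'
from h import *
print(now()[0],now()[1]["contact_force"])
E
```

```text
time: 15.03
tool_pos: [424.1, -347.7, 198.2]
tcp_rot: [-3.141, 0.0, 3.133]
contact_force: [0.4, -0.0, 1.1]
grip_width: 15.6
finger_force: 30.0
[np.float64(424.107115962567), np.float64(-347.6941831721596), np.float64(198.15070208695192), np.float64(3.1330484821714326)] [ 0.43 -0.04  1.12]
```

```bash
python3 -m inch '[[0,0,0.003,0,0],[0,0,0.006,0,0],[0,0,0.009,0,0],[0,0,0.010,0,0],[0,0,0.010,0,0]]'
python3 -m inch '[[0,0,0,0,0.3],[0,0,0,0,0.5],[0,0,0,0,0.5],[0,0,0,0,0.5],[0,0,0,0,0.5],[0,0,-0.02,0,0.5],[0,0,-0.05,0,0.5],[0,0,-0.09,0,0.5]]'
python3 -m inch '[[0,0.03,-0.03,0,0.5],[0,0.07,-0.06,0,0.5],[0,0.11,-0.08,0,0.5],[0,0.15,-0.1,0,0.5],[0,0.19,-0.1,0,0.5],[0,0.23,-0.1,0,0.5],[0,0.25,-0.1,0,0.5],[0,0.25,-0.1,0,0.5]]'
python3 - <<'E'
from h import *
s=capture("side");t=capture("top");print(now()[0])
for n in("rod","rod_tip","blue_bottle"):print(n,[x["centre"] for x in tip_of(s,n)],[x["centre"] for x in tip_of(t,n)])
cv2.imwrite("pics/c10.png",np.hstack([s["color"][120:350,220:420],cv2.resize(t["color"][150:280,220:450],None,fx=2,fy=1.769)])[:,:,::-1])
E
```

```text
time: 15.45
tool_pos: [423.7, -347.6, 187.7]
tcp_rot: [3.141, 0.0, 3.133]
contact_force: [-0.7, -0.5, -0.9]
grip_width: 15.7
finger_force: 30.0
time: 16.12
tool_pos: [423.2, -347.1, 276.4]
tcp_rot: [3.137, -0.004, 3.133]
contact_force: [0.2, -0.1, -0.4]
grip_width: 45.8
finger_force: 0.0
time: 16.78
tool_pos: [425.2, -93.2, 378.2]
tcp_rot: [3.14, 0.0, 3.137]
contact_force: [0.0, 0.2, 0.2]
grip_width: 45.9
finger_force: 0.0
[np.float64(425.91666606105184), np.float64(-96.6924651694336), np.float64(378.08676162905977), np.float64(3.1356431231910533)]
rod [[277.9, 293.9], [240.0, 236.9], [297.2, 369.5]] [[472.0, 234.5], [335.8, 275.4], [404.0, 245.9]]
rod_tip [[330.8, 287.5], [280.8, 239.2], [310.6, 334.3]] [[404.4, 202.0], [446.9, 222.1]]
blue_bottle [] [[303.3, 180.6], [401.6, 231.7]]
```

View pics/c10.png

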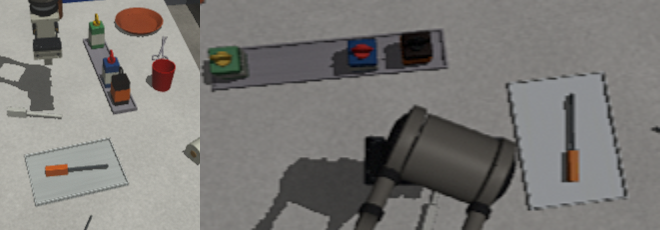

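The rod lies in the tray at top crop (570,140), all three bottles stand in the lane, and the gripper is clear. I'll hand it in.

```bash
python3 -c "
from plant import *
print(close_job())"
```

```text
the job is handed in; nothing more can be done
None
```

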